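# Clamp the red-capped tube in the hand-lever clamp and hold it

### The job

Pull the red-capped tube straight up out of the white stand and stand it in the round pocket of the lever clamp, letting it go there. Then flip the yellow safety catch up and well over towards its hinge, so that it no longer blocks the lever, and after that pull the lever by its red knob all the way towards the catch so that the rubber jaw clamps the tube. The lever springs back, so finish while still holding it fully pulled; leave the two blue-capped tubes standing in the stand.

Things in the scene. Friction and masses are not known exactly. Their poses are not given: they have to be found in the camera images.
- conical_3: the tube to clamp: clear 15 ml tube with a RED cap, 112 mm tall, loose, 25 g. Body diameter 15.6 mm, cap diameter 20.4 mm over its top 12 mm. Origin at the centre of its lower end, z axis up along the tube. It may stand in any of the stand's three places
- conical_1: like tube with a blue cap, same size and origin; stays in the stand
- conical_2: second like tube with a blue cap (pinkish scale), same size and origin; stays in the stand
- tube_stand: fixed tube stand, white block on a blue foot, 66 x 166 mm, 55 mm high. Origin at the centre of its underside, z up. Three 18 mm holes in a row along its own y axis at y = -50, 0, +50 mm; hole floors 12 mm above the origin, so each tube stands 69 mm out of the block
- clamp: fixed lever clamp: grey base plate with a blue pocket block, 205 (x) x 270 (y) x 12 mm high, carrying lever and catch. Origin at the worktop, z up; the plate spans x -142 to +62 mm and y -160 to +110 mm in this frame. Its front (-x) faces the robot, turned up to 0.25 rad
- pocket (a point): centre of the floor of the round pocket for the tube, at clamp (0, 55, 12) mm. Pocket diameter 24 mm with a 3 mm chamfered rim, its mouth 38 mm above this point (50 mm above the worktop). A steel V jaw at its +x side and the rubber pad at its -x side stand up to 74 mm above the worktop; both leave at least 3 mm round a centred tube
- lever_pivot (a point): vertical axis of the steel lever, at clamp (-55, 0, 65) mm. The lever bar, 16 mm wide and high, leads from here to the knob; bar top 73 mm above the worktop
- lever (a joint): lever angle in rad: 0 at rest, 0.5 fully pulled (hard stop). It turns clockwise seen from above, so the knob swings in a level arc, mostly towards clamp -x: at angle v the knob is at pivot + 140 mm * (sin(0.3 - v), -cos(0.3 - v)) in clamp x, y. A spring pulls it back to 0: about 2.5 N at the knob at first, 8 N at the end. The pad touches the tube at about 0.4
- lever_knob: upright round red knob on the end of the lever, 18 mm diameter, from 81 to 123 mm above the worktop. Origin on its axis, on top of the lever bar (73 mm). It spins freely on its stud
- knob_grip (a point): point on the knob's axis at which to grip it, 107 mm above the worktop
- catch (a joint): safety catch angle in rad: 0 (to 0.06 at the start) lies level towards clamp +x and its nose blocks the lever, 1.57 points straight up, 2.4 is the stop, tipped back to the -x side. Friction holds it wherever it is left; it needs under 1 N
- catch_hinge (a point): hinge axis of the catch (runs along clamp y), at clamp (-110, -80, 65) mm. Steel cheeks beside it reach 77 mm above the worktop and 15 mm either side in y
- catch_tab (a point): grip point on the yellow thumb tab of the catch, 8 mm below its top edge. The catch is a bar 14 mm wide in y, 67 mm long; the tab, 14 mm wide in y and 12 mm thick, stands up from it 40 mm from the hinge. At catch angle 0 this point is 40 mm to +x of the hinge axis and 30 mm above it; it turns with the catch about the hinge (up and to -x)
- jaw_pad: black rubber clamping pad, 8 x 26 x 20 mm, centre 63 mm above the worktop; origin at clamp (0, 55, 63) mm while open. It moves to clamp +x by 50 mm per rad of lever, and is sprung

How it is judged:
By the outcome, as a careful person would: the job done as asked, in the order asked, and still so for the second after the job is handed in, while the arm keeps its last pose, push and grip.
It also fails if it takes over 58 s, if anything falls off the work surface, if the arm or the gripper's body presses on something with over 40 N, if the wrist force passes 120 N, or if a joint passes its speed limit or range.

### The arm

A 6-joint arm with a two-finger parallel gripper is mounted at the origin on a cart in front of the work surface, level with it; the furniture and walls round the work are solid. World frame = base frame: x ahead of the robot, y to its left, z up, the work surface at z = 0. Lengths are in m, angles in rad, forces in N, time in s.
With the tool pointing down it reaches from about 0.4 to 0.825 m from the base axis. Payload 7 kg.
Tool frame: the origin (TCP) lies at the very end of the fingers, on their centre line; the grasp point (between the pads) lies 19 mm behind it; z points along the fingers, y is the line along which they close (so a half turn about z gives the same grasp; the last joint's range is limited). The gripper opens to 85 mm and grips with 20 to 120 N. Pads are 22 mm wide; open, the fingers measure 114 mm over their backs; the gripper's body (76 mm by 85 mm) begins 54 mm behind the grasp point. The pads swing forward as they close: fully open they stand 13 mm farther back than shut.
Start: joints at [1.521, 0.359, 0.012, 0, -1.224, -0.288], TCP at [0.224, 0.637, 0.2] pointing down, gripper open.
Joint ranges: [-3.07, 3.07], [-1.43, 2.12], [-1.02, 1.25], [-3.03, 1.67], [-3.05, -0], [-3.03, 3.03]. Speed limits (rad/s): [2.39, 2.39, 3.01, 3.14, 3.14, 3.14].

### API

Orientations are given as [roll, pitch, yaw] about the fixed x, y, z axes, in that order (R = Rz(yaw) Ry(pitch) Rx(roll)).
In Python, from rig import bot gives the robot as it stands. Calls block until the motion is done:
- bot.reach(position, orientation): joint-space move of the TCP to a pose.
- bot.move_straight(position, orientation=None, velocity=0.15): straight line of the TCP; orientation=None keeps the orientation; velocity is the mean speed in m/s.
- bot.move_j(angles): joint-space move.
- bot.set_gripper(opening): opening from 0.0 (shut) to 1.0 (fully open); the grip force is fixed at half the most; returns when the fingers have stopped.
- bot.sleep(seconds).
- bot.ik(position, orientation): joint angles nearest the present ones, or None.
- bot.get_obs(): the state.
- bot.snapshot(name): name is "scene" or "top" or "wrist"; returns a dict with "frame" (420x560x3 uint8, blue, green, red), "fovy" (degrees; the focal length in pixels is half the picture's height over the tangent of half this angle, whatever the lens; pixels are square), "cx", "cy" (the principal point, pixels), "xyz" and "rotation" of the camera in the world; the wrist camera has in their place "T_tool_cam" (4x4, takes a point from camera to tool coordinates, whose origin is the TCP and whose axes are the flange's). Camera axes: x right, y up, looking along -z (the intrinsics and any distortion apply to the point x, -y, -z); pixel columns grow to the right and rows downward; lengths in m; the calibration is good to about 2 mm. A picture is of the moment at which its call begins: read the wrist's pose just before it. There is no depth.
A pose or a line that the arm cannot do raises bot.PlanningError and nothing moves.
- bot.finish_job(): hands the job in; it is judged then, once.
The state is a dict: "time_s": time; "joint_pos": joint angles; "joint_vel": joint speeds; "effort": joint torques, N m; "tool_pos": TCP position; "eef_rot": TCP orientation; "contact_force": force on the tool from outside, world axes, zero at the start; "ft_torque": the same for the moment, N m; "grip_width": opening from 0.0 (shut) to 1.0 (fully open); "grasp_force": force on a finger pad.
Only numpy, scipy, OpenCV 4.12 (cv2) and the standard library are available. Lean on these libraries where they do the work, as an engineer would, in place of code of your own. Each camera call takes 0.05 s, during which the arm holds its last target. There are 200 camera calls.

## Working session

There is one attempt and no reset: what is moved stays moved. The work goes in short steps, each a Python script; the robot and the scene stay as the last script left them, time stands still between calls to the robot, and variables do not carry over. Pictures are saved under pics/ and viewed, at most 10 in all, crops included, and the job is handed in when it is done.

```bash
ls; mkdir -p pics; python3 - <<'E'
from rig import bot
import cv2,numpy as np
o=bot.get_obs();print({k:o[k] for k in o})
for n in("scene","top"):
    s=bot.snapshot(n);cv2.imwrite(f"pics/{n}0.png",s["frame"]);print(n,{k:s[k] for k in s if k!="frame"})
s=bot.snapshot("wrist");print({k:s[k] for k in s if k!="frame"})
E
```

```text
pics
{'time_s': 0.0, 'joint_pos': array([ 1.52113793e+00,  3.59414539e-01,  1.10472703e-02, -3.70374494e-04,
       -1.22413154e+00, -2.88106467e-01]), 'joint_vel': array([ 0.00073719,  0.00088359, -0.00087119,  0.00121516,  0.00114097,
        0.00066124]), 'effort': array([-3.15377647e-04, -5.83312726e+01,  2.93426782e+01,  6.93735301e+00,
       -5.98051847e-03, -9.29757306e-06]), 'tool_pos': array([0.22352036, 0.63632607, 0.19853718]), 'eef_rot': array([ 3.13986141e+00, -1.49965199e-04, -3.37890868e-01]), 'contact_force': array([ 0.33551379,  0.13858406, -0.32602994]), 'ft_torque': array([ 0.01816263, -0.0035494 , -0.01060231]), 'grasp_force': 0.0, 'grip_width': 1.0061447744617205}
scene {'fovy': 45.80612874716483, 'cx': 280.3664371978362, 'cy': 218.83398972243313, 'xyz': array([-0.04198957, -0.3144596 ,  0.88518062]), 'rotation': array([ 0.71764367,  0.0049993 , -0.9662271 ])}
top {'fovy': 52.69301278259988, 'cx': 276.4852251332353, 'cy': 209.79344956912348, 'xyz': array([0.36942986, 0.074366  , 1.00507451]), 'rotation': array([ 0.16681502,  0.016028  , -1.56685824])}
{'fovy': 60.14059204094688, 'cx': 282.9662861154051, 'cy': 210.66209431944282, 'T_tool_cam': array([[-8.03523717e-04,  9.61842303e-01,  2.73603251e-01,
         6.91922606e-02],
       [ 9.99999348e-01,  5.50936109e-04,  1.00002297e-03,
         1.29604738e-04],
       [ 8.11126490e-04,  2.73603876e-01, -9.61842119e-01,
        -1.73899003e-01],
       [ 0.00000000e+00,  0.00000000e+00,  0.00000000e+00,
         1.00000000e+00]])}
```

View pics/scene0.png

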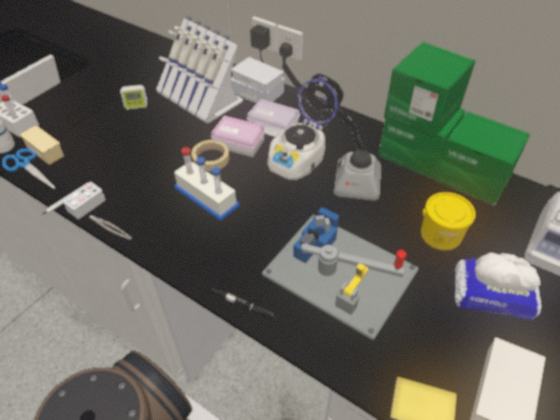

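View pics/top0.png

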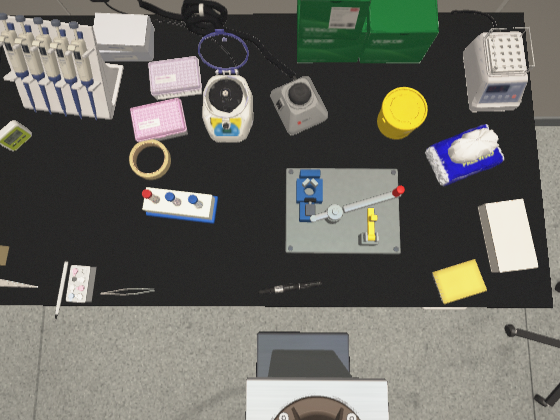

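The pictures show the stand at left, with the red cap at its far-left end (top view ~148,195), and the clamp plate at ~(286–400, 168–254) with the knob at (400,190), the catch at (371,225) and the pocket at (309,187).

```bash
cat > h.py <<'E'
from rig import bot
import cv2,numpy as np
from scipy.spatial.transform import Rotation as Ro
def rot(e): return Ro.from_euler('xyz',e).as_matrix()
def cam(name):
    o=bot.get_obs(); s=bot.snapshot(name)
    if name=='wrist':
        T=np.eye(4);T[:3,:3]=rot(o['eef_rot']);T[:3,3]=o['tool_pos'];T=T@s['T_tool_cam'];R,p=T[:3,:3],T[:3,3]
    else: R,p=rot(s['rotation']),np.array(s['xyz'])
    return dict(im=s['frame'],R=R,p=p,f=210/np.tan(np.radians(s['fovy'])/2),cx=s['cx'],cy=s['cy'])
def ray(c,uv):
    d=c['R']@np.array([(uv[0]-c['cx'])/c['f'],-(uv[1]-c['cy'])/c['f'],-1]);return d/np.linalg.norm(d)
def onz(c,uv,z):
    d=ray(c,uv);return c['p']+d*(z-c['p'][2])/d[2]
def tri(c1,u1,c2,u2):
    A=np.zeros((3,3));b=np.zeros(3)
    for c,u in((c1,u1),(c2,u2)):
        d=ray(c,u);P=np.eye(3)-np.outer(d,d);A+=P;b+=P@c['p']
    return np.linalg.solve(A,b)
def proj(c,X):
    q=c['R'].T@(np.asarray(X)-c['p']);return np.array([c['cx']-c['f']*q[0]/q[2],c['cy']+c['f']*q[1]/q[2]])
def mask(im,h0,h1,smin=120,vmin=70,roi=None):
    h=cv2.cvtColor(im,cv2.COLOR_BGR2HSV);H,S,V=h[...,0],h[...,1],h[...,2]
    hh=(H>=h0)&(H<=h1) if h0<=h1 else (H>=h0)|(H<=h1)
    return (hh&(S>=smin)&(V>=vmin)).astype(np.uint8)
def blobs(m,amin=15):
    n,l,st,ce=cv2.connectedComponentsWithStats(m)
    return [(ce[i].round(1).tolist(),st[i].tolist()) for i in range(1,n) if st[i,4]>=amin]
def down(yaw): return [np.pi,0,yaw]
E
python3 - <<'E'
from h import *
np.set_printoptions(precision=4,suppress=True)
t=cam('top');s=cam('scene')
for n,c in(('top',t),('scene',s)):
    for k,a in(('red',(172,6)),('blue',(100,125)),('yel',(20,32))): print(n,k,blobs(mask(c['im'],*a),12))
h=cv2.cvtColor(t['im'],cv2.COLOR_BGR2HSV)
g=((h[...,1]<60)&(h[...,2]>70)).astype(np.uint8);g[:160]=0;g[262:]=0;g[:,:275]=0;g[:,412:]=0
cs=max(cv2.findContours(g,0,2)[0],key=cv2.contourArea);r=cv2.minAreaRect(cs);print(r)
b=cv2.boxPoints(r);P=np.array([onz(t,u,.012) for u in b]);print(P,np.linalg.norm(np.diff(P,axis=0),axis=1))
E
```

```text
top red [([398.4, 190.4], [392, 185, 13, 12, 97]), ([146.0, 193.5], [142, 189, 10, 10, 71])]
top blue [([226.1, 130.8], [215, 125, 24, 11, 124]), ([464.1, 158.9], [431, 124, 72, 61, 1158]), ([307.9, 191.0], [297, 170, 26, 52, 689]), ([169.4, 196.4], [165, 193, 10, 8, 60]), ([192.4, 199.1], [188, 195, 9, 9, 58]), ([188.7, 215.2], [146, 195, 72, 29, 316])]
top yel [([401.4, 112.3], [377, 86, 51, 54, 2029]), ([215.2, 121.3], [211, 118, 11, 10, 71]), ([235.9, 121.3], [230, 118, 11, 10, 70]), ([370.9, 223.6], [367, 208, 11, 33, 246]), ([459.6, 280.9], [433, 259, 54, 45, 1548])]
scene red [([4.8, 97.6], [2, 95, 7, 6, 28]), ([185.1, 150.4], [181, 147, 9, 8, 63]), ([400.0, 257.5], [395, 249, 12, 20, 165])]
scene blue [([2.4, 86.5], [0, 84, 6, 6, 24]), ([17.2, 159.4], [1, 148, 35, 24, 433]), ([200.0, 159.4], [198, 158, 6, 4, 17]), ([215.4, 170.2], [213, 169, 6, 4, 17]), ([206.8, 204.5], [174, 184, 66, 36, 268]), ([327.8, 226.1], [317, 208, 22, 36, 339]), ([312.3, 227.2], [303, 220, 21, 14, 96]), ([297.7, 249.4], [295, 241, 9, 18, 73]), ([495.3, 296.1], [461, 259, 76, 57, 1504])]
scene yel [([278.6, 148.0], [275, 146, 9, 5, 30]), ([294.5, 155.3], [291, 152, 8, 9, 39]), ([446.2, 219.3], [420, 190, 57, 61, 2596]), ([355.8, 279.1], [344, 264, 24, 32, 265]), ([423.1, 401.1], [390, 376, 68, 44, 2230])]
((342.5, 210.5), (85.0, 115.0), 90.0)
[[ 0.639   0.0708  0.012 ]
 [ 0.6388 -0.2056  0.012 ]
 [ 0.4351 -0.1966  0.012 ]
 [ 0.4343  0.0707  0.012 ]] [0.2764 0.2039 0.2672]
```

```bash
python3 - <<'E'
from h import *
np.set_printoptions(precision=4,suppress=True)
t=cam('top');s=cam('scene')
c=tri(t,(146,193.5),s,(185.1,150.4));k=tri(t,(398.4,190.4),s,(400,257.5));print('cap',c,'knob',k)
b1,b2=onz(t,(169.4,196.4),.12),onz(t,(192.4,199.1),.12);r=onz(t,(146,193.5),.118);print(r,b1,b2)
for p in ([0.5,.2,.2],):pass
print(bot.get_obs()['time_s'])
def go(p,yaw):
    bot.reach(p,down(yaw));bot.sleep(.3);w=cam('wrist');print(bot.get_obs()['time_s'],w['p']);return w
w=go([.50,.33,.26],0.);cv2.imwrite('pics/wst.png',w['im'])
print([ (x,onz(w,x[0],.118)) for x in blobs(mask(w['im'],172,6),40)],[(x,onz(w,x[0],.12)) for x in blobs(mask(w['im'],100,125),60)])
w=go([.50,-.06,.26],0.);cv2.imwrite('pics/wcl.png',w['im']);np.save('pics/wcl.npy',w,allow_pickle=True)
print([ (x,onz(w,x[0],.102)) for x in blobs(mask(w['im'],172,6),40)])
E
```

```text
cap [0.5524 0.3684 0.1226] knob [ 0.5635 -0.1734  0.1071]
[0.5539 0.3694 0.118 ] [0.5472 0.3181 0.12  ] [0.5413 0.2686 0.12  ]
0.35
2.2417 [0.5689 0.3306 0.4337]
[(([238.2, 127.2], [228, 116, 22, 23, 389]), array([0.5528, 0.3688, 0.118 ]))] [(([550.6, 98.8], [537, 60, 23, 65, 989]), array([0.5759, 0.1096, 0.12  ])), (([295.1, 99.7], [223, 89, 147, 23, 637]), array([0.5751, 0.3207, 0.12  ])), (([549.4, 147.4], [536, 128, 24, 40, 776]), array([0.5361, 0.1026, 0.12  ])), (([357.8, 141.4], [349, 131, 17, 22, 226]), array([0.5411, 0.267 , 0.12  ]))]
4.0417 [ 0.5694 -0.0594  0.4337]
[(([414.3, 116.3], [397, 106, 35, 22, 619]), array([ 0.5619, -0.1754,  0.102 ]))]
```

View pics/wst.png

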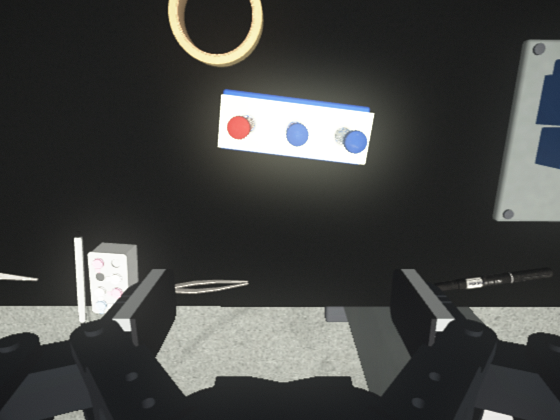

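View pics/wcl.png

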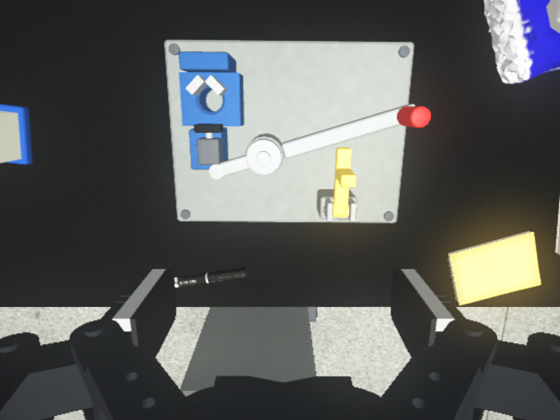

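Wrist views: red cap at (238,127) at the far-left end of the stand; plate corners at ~(165,41),(414,42),(398,222),(178,222); pocket mouth ~(211,100), catch tab ~(347,180), knob (420,117).

```bash
python3 - <<'E'
from h import *
np.set_printoptions(precision=4,suppress=True)
def plate(c,roi):
    h=cv2.cvtColor(c['im'],cv2.COLOR_BGR2HSV);g=((h[...,2]>60)).astype(np.uint8)
    m=np.zeros_like(g);x0,x1,y0,y1=roi;m[y0:y1,x0:x1]=g[y0:y1,x0:x1]
    k=max(cv2.findContours(m,0,1)[0],key=cv2.contourArea)
    hull=cv2.convexHull(k)[:,0]
    return hull
def fit(c,hull):
    # worktop-plane points -> rectangle
    P=np.array([onz(c,u,.011)[:2] for u in hull]).astype(np.float32)
    r=cv2.minAreaRect(P*1000);return r
w=np.load('pics/wcl.npy',allow_pickle=True).item();t=cam('top')
for n,c,roi in(('w',w,(155,425,30,232)),('t',t,(275,412,160,262))):
    hull=plate(c,roi);r=fit(c,hull);print(n,r)
    (cx,cy),(a,b),ang=r
    if a>b: ang-=90   # axis of the short side (x)
    ang=(ang+45)%90-45
    y=np.radians(ang);R=np.array([[np.cos(y),-np.sin(y)],[np.sin(y),np.cos(y)]])
    O=np.array([cx,cy])+R@[40,25];print('yaw',y,'origin',O)
    for nm,q,z in(('pocket',(0,55),50),('pivot',(-55,0),73),('knobtop',(-55+140*np.sin(.3),-140*np.cos(.3)),123),('knobmid',(-55+140*np.sin(.3),-140*np.cos(.3)),107),('tab',(-70,-80),103),('hinge',(-110,-80),65)):
        X=O+R@q;print(nm,X,proj(c,np.r_[X,z]/1000))
E
python3 - <<'E'
import cv2
a=cv2.imread('pics/wcl.png')[30:240,150:440];cv2.imwrite('pics/wclz.png',cv2.resize(a,None,fx=2.7,fy=2.7,interpolation=2))
E
```

```text
w ((531.0801391601562, -74.97593688964844), (291.194580078125, 215.70545959472656), 89.4562759399414)
yaw -0.009489775070333854 origin [571.3156 -50.3566]
pocket [571.8375   4.6409] [220.1966 104.9786]
pivot [516.3181 -49.8347] [273.6177 162.8521]
knobtop [ 556.4198 -183.9684] [432.6573 123.6967]
knobmid [ 556.4198 -183.9684] [425.4196 122.9119]
tab [ 500.5596 -129.6888] [358.8763 184.5454]
hinge [ 460.5614 -129.3092] [349.1571 214.2619]
t ((537.382568359375, -68.97422790527344), (328.2178039550781, 243.49253845214844), 89.95787048339844)
yaw -0.0007352987769708776 origin [577.4009 -44.0036]
pocket [577.4414  10.9963] [311.0486 189.5806]
pivot [522.401  -43.9632] [336.7094 211.6114]
knobtop [ 563.6754 -177.7407] [402.5774 188.635 ]
knobmid [ 563.6754 -177.7407] [400.519  190.2333]
tab [ 507.3421 -123.9522] [375.9759 216.3273]
hinge [ 467.3421 -123.9227] [372.903  236.7549]
```

View pics/wclz.png

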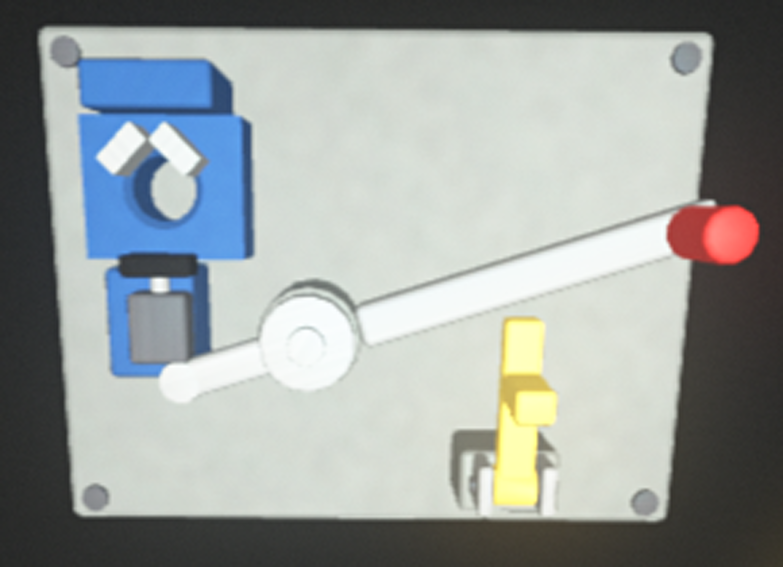

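The zoom shows plate corners (40,30),(712,36),(664,520),(78,516), knob top (731,234), pocket mouth ~(163,184) and tab top (536,405) in crop pixels. The brightness hull was spoiled by glow and the knob, so I'll fit the frame to these landmarks.

```bash
python3 - <<'E'
from h import *
from scipy.optimize import least_squares
np.set_printoptions(precision=4,suppress=True)
w=np.load('pics/wcl.npy',allow_pickle=True).item();t=cam('top')
kn=(-55+140*np.sin(.3),-140*np.cos(.3))
L=[((62,110),12,(40,30)),((62,-160),12,(712,36)),((-142,-160),12,(664,520)),((-142,110),12,(78,516)),(kn,123,(731,234)),((0,55),50,(163,184)),((-70,-80),103,(536,405))]
P=np.array([onz(w,np.array(u)/2.7+[150,30],z/1000)[:2] for _,z,u in L]);Q=np.array([q for q,_,_ in L])/1000
f=lambda v:(P-(Q@np.array([[np.cos(v[2]),-np.sin(v[2])],[np.sin(v[2]),np.cos(v[2])]]).T+v[:2]))
s=least_squares(lambda v:f(v).ravel(),[.57,-.04,0],loss='soft_l1',f_scale=.002);print(s.x);print(f(s.x)*1000)
# stand line: red cap from wrist .5528 .3688
E
```

```text
[ 0.5764 -0.0404 -0.0089]
[[-1.9042 -2.0297]
 [-1.655   2.177 ]
 [ 1.3297  2.1876]
 [ 0.7122 -3.0967]
 [ 0.477   0.5805]
 [ 1.5373 -0.3285]
 [-0.8818 -0.0777]]
```

```bash
python3 - <<'E'
from h import *
np.set_printoptions(precision=4,suppress=True)
def st(n):
    o=bot.get_obs();print(n,round(o['time_s'],2),o['tool_pos'],o['eef_rot'],'w',round(o['grip_width'],3),'gf',round(o['grasp_force'],1),'F',o['contact_force'])
y=np.pi/2-.115; c=np.array([.5530,.3687])
bot.reach([*c,.17],down(y));st('above')
bot.set_gripper(.5)
w=cam('wrist');cv2.imwrite('pics/wa.png',w['im'])
print([(x,onz(w,x[0],.119)) for x in blobs(mask(w['im'],172,6),40)])
bot.move_straight([*c,.083],velocity=.12);st('at')
bot.set_gripper(0.);st('grip')
bot.move_straight([*c,.25],velocity=.12);st('up')
bot.reach([.5775,.0146,.20],down(np.pi/2-.009));bot.sleep(.3);st('over')
w=cam('wrist');cv2.imwrite('pics/wb.png',w['im']);np.save('pics/wb.npy',w,allow_pickle=True)
E
```

```text
above 5.76 [0.5534 0.3679 0.1705] [ 3.1412 -0.0004  1.4541] w 1.003 gf 0.0 F [-0.6871 -0.0104 -0.2659]
[(([282.8, 219.9], [269, 206, 29, 29, 655]), array([0.5527, 0.3678, 0.119 ]))]
at 7.17 [0.5535 0.3691 0.0837] [ 3.1407 -0.0007  1.456 ] w 0.502 gf 0.0 F [ 0.7325  1.011  -0.2771]
grip 7.53 [0.5537 0.3693 0.0843] [ 3.1401 -0.0016  1.4561] w 0.197 gf 58.7 F [ 0.2878 -0.2121  4.506 ]
up 9.07 [0.5527 0.3685 0.249 ] [-3.1406  0.0011  1.4557] w 0.201 gf 58.6 F [ 0.7727 -0.1487 -0.0641]
over 10.72 [0.5776 0.0153 0.2   ] [-3.1416  0.      1.5629] w 0.2 gf 58.6 F [ 1.025  -0.588  -0.4706]
```

View pics/wb.png

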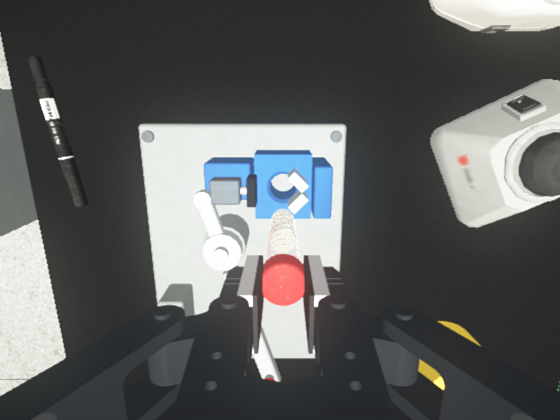

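The tube is held upright: cap at (284,280), bottom end ~(283,215), pocket mouth ~(281,190). Next: compare with the projections of the estimated pocket.

```bash
python3 - <<'E'
from h import *
np.set_printoptions(precision=4,suppress=True)
w=np.load('pics/wb.npy',allow_pickle=True).item()
print('pocket mouth',proj(w,[.5775,.0146,.05]),'floor',proj(w,[.5775,.0146,.012]),'tube bottom',proj(w,[.5776,.0153,.131]),'top',proj(w,[.5776,.0153,.243]))
a=w['im'][130:300,190:380];cv2.imwrite('pics/wbz.png',cv2.resize(a,None,fx=4,fy=3.5,interpolation=2)[:600])
E
```

```text
pocket mouth [283.0295 187.6543] floor [283.0106 179.6989] tube bottom [283.2227 211.3252] top [283.5072 288.3918]
```

View pics/wbz.png

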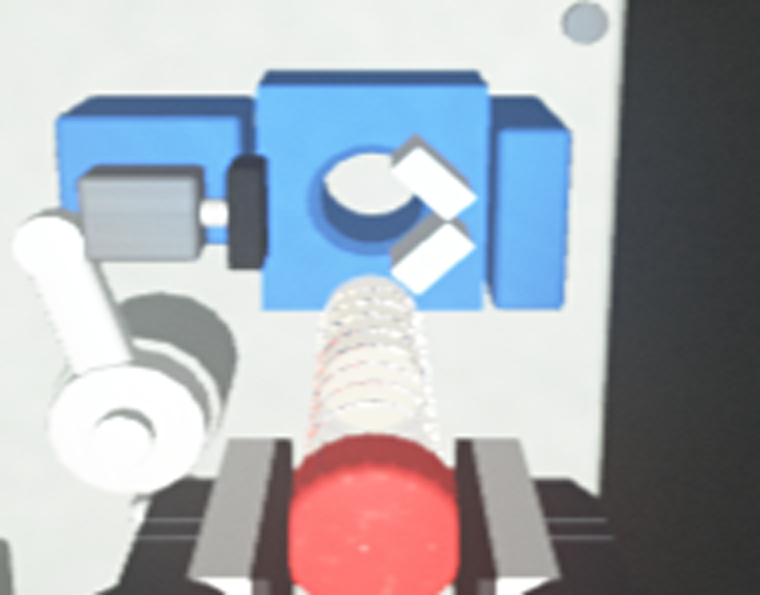

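Pocket mouth centre (282.5,187) and tube bottom (282.5,213) match the projections within a pixel, so I'll insert.

```bash
python3 - <<'E'
from h import *
np.set_printoptions(precision=4,suppress=True)
def st(n):
    o=bot.get_obs();print(n,round(o['time_s'],2),o['tool_pos'],'w',round(o['grip_width'],3),'gf',round(o['grasp_force'],1),'F',o['contact_force'])
x,y=.5775,.0142
bot.move_straight([x,y,.15],velocity=.12);st('1')
bot.move_straight([x,y,.115],velocity=.08);st('2')
bot.move_straight([x,y,.0855],velocity=.06);st('3')
bot.set_gripper(.5);st('open')
bot.move_straight([x,y,.20],velocity=.15);bot.sleep(.2);st('up')
w=cam('wrist');cv2.imwrite('pics/wc.png',w['im'])
b=blobs(mask(w['im'],172,6),200);print([(q,onz(w,q[0],.119)) for q in b])
print('expect',proj(w,[x,y,.124]))
E
```

```text
1 11.33 [0.5779 0.0142 0.1504] w 0.201 gf 58.6 F [ 0.0346  1.3126 -0.7312]
2 11.92 [0.5777 0.0142 0.1152] w 0.2 gf 58.6 F [-0.2203 -0.4248  0.2455]
3 12.56 [0.5773 0.0141 0.0849] w 0.201 gf 58.6 F [-0.2173 -0.1527  0.3187]
open 12.93 [0.5776 0.0142 0.0856] w 0.5 gf 0.0 F [-0.7154 -0.2487 -0.2554]
up 14.04 [0.577  0.0141 0.1989] w 0.498 gf 0.0 F [ 0.1654  0.4485 -0.0075]
[(([282.9, 208.0], [270, 195, 27, 27, 509]), array([0.5766, 0.0134, 0.119 ]))]
expect [284.0886 208.7308]
```

View pics/wc.png

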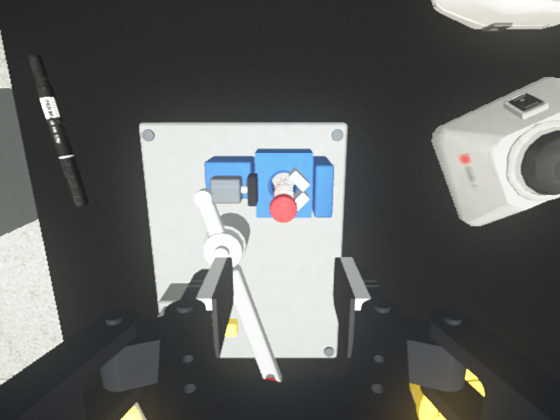

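The tube stands in the pocket with its cap at (283,208), released. Next the catch: pinch the tab across y and lead it round the hinge arc.

```bash
cat >> h.py <<'E'
YC=-.009;OC=np.array([.5764,-.0404])
def cl(x,y,z): return np.array([*(OC+np.array([[np.cos(YC),-np.sin(YC)],[np.sin(YC),np.cos(YC)]])@[x/1000,y/1000]),z/1000])
def tab(a): # TCP for the tab held at catch angle a
    t=np.arctan2(30,40)+a;return cl(-110.5+50*np.cos(t),-80,65+50*np.sin(t)-19)
def st(n):
    o=bot.get_obs();print(n,round(o['time_s'],2),o['tool_pos'],'w',round(o['grip_width'],3),'gf',round(o['grasp_force'],1),'F',o['contact_force'])
E
python3 - <<'E'
from h import *
np.set_printoptions(precision=3,suppress=True)
print(all(bot.ik(tab(a),down(YC)) is not None for a in np.linspace(0,2.2,12)))
p=tab(.03)
bot.reach([p[0],p[1],.16],down(YC));st('above')
bot.move_straight(p,velocity=.12);st('at')
bot.set_gripper(0.);st('grip')
for a in np.linspace(.15,2.15,15):
    bot.move_straight(tab(a),velocity=.08);F=bot.get_obs()['contact_force']
    if np.linalg.norm(F)>25: st('force!%.2f'%a);break
st('arc')
E
```

```text
True
above 15.32 [ 0.505 -0.12   0.16 ] w 0.501 gf 0.0 F [ 0.07   0.03  -0.708]
at 16.16 [ 0.505 -0.12   0.078] w 0.502 gf 0.0 F [ 0.049  0.187 -0.586]
grip 16.64 [ 0.504 -0.12   0.077] w -0.003 gf 0.0 F [ 0.625 -0.758  0.208]
arc 20.39 [ 0.418 -0.119  0.063] w 0.002 gf 0.0 F [ 0.195 -0.006 -0.828]
```

The fingers shut on nothing, so I'll look before going on.

```bash
python3 - <<'E'
from h import *
np.set_printoptions(precision=3,suppress=True)
bot.move_straight(cl(-158,-80,200),velocity=.2)
bot.reach(cl(-100,-80,220),down(YC));bot.sleep(.2);st('up')
w=cam('wrist');np.save('pics/wd.npy',w,allow_pickle=True);t=cam('top')
for n,c in(('w',w),('t',t)):print(n,blobs(mask(c['im'],20,32),30),'exp tab top',proj(c,cl(-70,-80,103)),'hinge',proj(c,cl(-110,-80,65)))
a=w['im'][0:300,130:530];cv2.imwrite('pics/wdz.png',cv2.resize(a,None,fx=2,fy=2,interpolation=2))
E
```

```text
up 21.78 [ 0.475 -0.12   0.219] w -0.002 gf 0.0 F [-0.351 -0.459 -0.154]
w [([282.7, 149.1], [275, 146, 16, 8, 109]), ([282.5, 201.4], [275, 200, 16, 3, 32]), ([463.7, 226.0], [437, 218, 55, 19, 238]), ([494.7, 269.1], [428, 219, 92, 84, 290])] exp tab top [283.113 156.928] hinge [283.16  194.673]
t [([401.9, 109.3], [377, 86, 51, 46, 1772]), ([215.1, 121.3], [211, 118, 11, 10, 70]), ([235.9, 121.3], [230, 118, 11, 10, 70]), ([371.5, 237.3], [368, 234, 8, 7, 45]), ([459.7, 280.9], [433, 259, 54, 45, 1538])] exp tab top [374.043 217.09 ] hinge [370.883 237.496]
```

View pics/wdz.png

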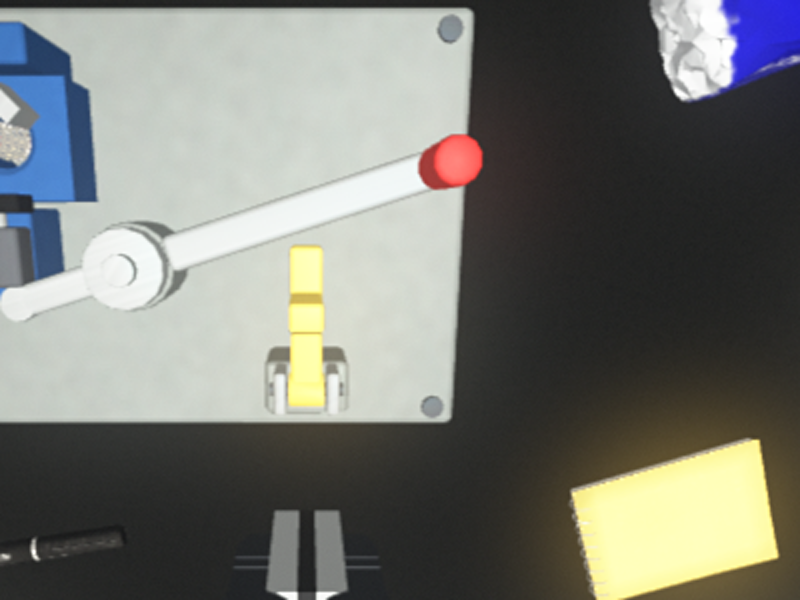

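The catch is still down: tab top at (283.5,159), hinge near (283,197), as expected in y. I'll triangulate the tab from the two wrist views.

```bash
python3 - <<'E'
from h import *
np.set_printoptions(precision=4,suppress=True)
a=np.load('pics/wcl.npy',allow_pickle=True).item();b=np.load('pics/wd.npy',allow_pickle=True).item()
print('tab top tri',tri(a,(348.5,179.8),b,(283.5,159)),'model',cl(-70,-80,103))
print('on z',onz(a,(348.5,179.8),.103),onz(b,(283.5,159),.103), 'bar end', onz(a,(150+523/2.7,30+318/2.7),.07),onz(b,(130+153.5,123),.07),'model',cl(-43,-80,70))
print('knob top',onz(b,(130+228.5,80),.123),cl(-55+140*np.sin(.3),-140*np.cos(.3),123))
h=cv2.cvtColor(b['im'],cv2.COLOR_BGR2HSV);print(b['p'],h[118:205:2,283,2],h[150:152,270:296,2])
st('')
E
```

```text
tab top tri [ 0.5041 -0.1202  0.1004] model [ 0.5057 -0.1198  0.103 ]
on z [ 0.505  -0.1198  0.103 ] [ 0.504  -0.1201  0.103 ] bar end [ 0.5309 -0.1195  0.07  ] [ 0.5306 -0.1203  0.07  ] model [ 0.5327 -0.12    0.07  ]
knob top [ 0.5617 -0.1732  0.123 ] [ 0.5616 -0.174   0.123 ]
[ 0.5441 -0.1202  0.3929] [219 217 209 255 255 255 255 255 255 255 255 255 255 255 241 208 209 255
 255 255 255 255 255 255 223 255 255 255 255 255 255 255 255 255 255 255
 255 255 255 255 255 255 253 208] [[219 219 220 220 211 204 205 208 208 207 208 207 209 209 210 209 210 210
  209 211 215 217 220 220 221 220]
 [219 220 222 220 211 212 219 223 223 223 224 223 224 224 223 224 224 222
  224 223 222 219 217 219 220 220]]
 21.88 [ 0.475  -0.1195  0.2197] w -0.001 gf 0.0 F [ 0.5741  0.4228 -0.4755]
```

Tab is where expected. I'll retry, closing in stages and recording the wrist and scene views at each stage in one composite.

```bash
python3 - <<'E'
from h import *
np.set_printoptions(precision=3,suppress=True)
cols=[]
def rec(n):
    st(n);w=cam('wrist');s=cam('scene')
    print('  wrist yel',blobs(mask(w['im'],20,32),60)[:4],'scene',[b for b in blobs(mask(s['im'],20,32),20) if 320<b[0][0]<400 and b[0][1]<330])
    cols.append(np.vstack([cv2.resize(w['im'][150:400,180:390],(265,300)),cv2.resize(s['im'][220:330,310:407],(265,300),interpolation=2)]))
bot.set_gripper(.5);p=cl(-71,-80,76)
bot.reach([p[0],p[1],.16],down(YC))
bot.move_straight(p,velocity=.12);rec('at')
bot.set_gripper(.25);rec('.25')
bot.set_gripper(.1);rec('.1')
cv2.imwrite('pics/we.png',np.hstack(cols))
E
```

```text
at 23.59 [ 0.505 -0.12   0.077] w 0.501 gf 0.0 F [-0.432 -0.156  0.412]
  wrist yel [([282.4, 257.1], [267, 194, 32, 126, 1697]), ([533.4, 362.1], [507, 343, 53, 38, 108])] scene [([355.9, 279.1], [344, 264, 24, 32, 266])]
.25 24.03 [ 0.505 -0.12   0.076] w 0.249 gf 0.0 F [ 0.094 -0.013  0.438]
  wrist yel [([282.4, 257.9], [267, 193, 32, 126, 1772]), ([523.1, 368.8], [488, 347, 72, 45, 148])] scene [([355.2, 279.8], [344, 264, 22, 32, 254])]
.1 24.42 [ 0.505 -0.12   0.076] w 0.101 gf 0.0 F [ 0.015 -0.315  0.105]
  wrist yel [([282.7, 254.4], [268, 193, 30, 126, 1530]), ([512.7, 367.7], [479, 347, 81, 48, 203])] scene [([355.2, 280.1], [344, 263, 24, 33, 245])]
```

View pics/we.png

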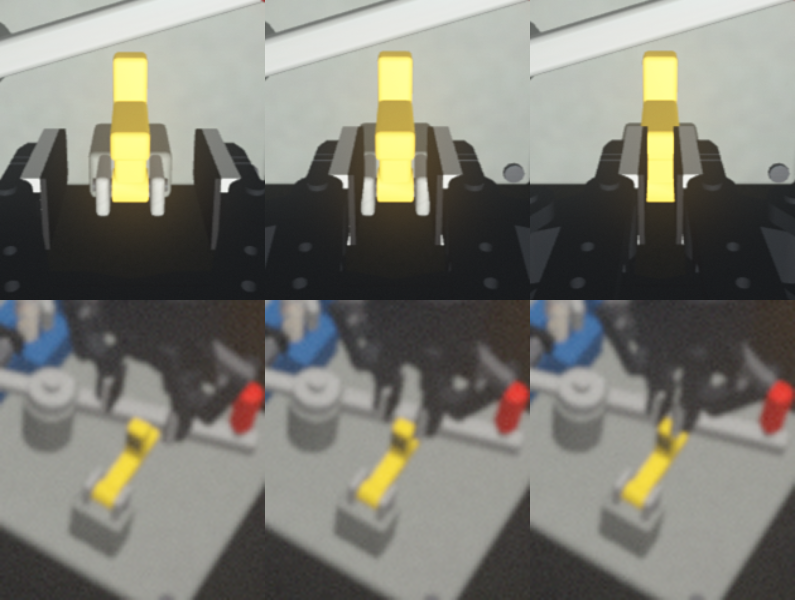

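```bash
python3 - <<'E'
from h import *
w=cam('wrist');o=bot.get_obs();R=rot(o['eef_rot'])
for q in([0,0,0],[.011,.0043,0],[.011,.0043,-.02],[-.011,.0043,0],[.011,.0043,-.03]): print(q,proj(w,o['tool_pos']+R@np.array(q)).round(1))
print('tab top corners',[proj(w,cl(-70+a,-73,103)).round(1) for a in(-6,6)],[proj(w,cl(-70+a,-73,73)).round(1) for a in(-6,6)])
print('knob blobs',blobs(mask(w['im'],172,6),30))
g=cv2.cvtColor(w['im'],cv2.COLOR_BGR2GRAY);print(g[240:330:6,276].tolist(),g[240:330:6,283].tolist())
E
```

```text
[0, 0, 0] [283.2 247.6]
[0.011, 0.0043, 0] [291.7 227.2]
[0.011, 0.0043, -0.02] [292.7 241.3]
[-0.011, 0.0043, 0] [291.4 267.3]
[0.011, 0.0043, -0.03] [293.2 249.6]
tab top corners [array([267.4, 280.7]), array([267.1, 255.7])] [array([269.8, 254.4]), array([269.6, 232.8])]
knob blobs [([423.4, 138.0], [384, 114, 78, 53, 3234])]
[161, 163, 162, 162, 240, 241, 241, 236, 240, 240, 240, 242, 239, 123, 46] [163, 162, 163, 162, 241, 241, 240, 237, 240, 240, 240, 241, 239, 127, 49]
```

The fingers end above the tab: their tips sit at row ~254, and the projection puts that ~30 mm behind the TCP. That also means the tube was held by its cap. I'll grip 20 mm lower, which is clear under either reading.

```bash
python3 - <<'E'
from h import *
np.set_printoptions(precision=3,suppress=True)
bot.set_gripper(.45)
bot.move_straight(cl(-70.5,-80,56),velocity=.08);st('down')
bot.set_gripper(0.);st('grip')
E
```

```text
down 25.36 [ 0.505 -0.12   0.056] w 0.45 gf 0.0 F [-0.216  0.014  0.258]
grip 25.7 [ 0.506 -0.12   0.056] w 0.144 gf 60.7 F [0.506 0.492 1.916]
```

```bash
python3 - <<'E'
from h import *
np.set_printoptions(precision=3,suppress=True)
d=bot.get_obs()['tool_pos']*0; off=cl(-70.5,-80,56)-tab(0)
ok=True
for a in np.linspace(.14,2.1,15):
    bot.move_straight(tab(a)+off,velocity=.08);o=bot.get_obs()
    if np.linalg.norm(o['contact_force'])>20 or o['grip_width']<.1: st('stop %.2f'%a);ok=False;break
st('end')
s=cam('scene');print([b for b in blobs(mask(s['im'],20,32),20) if 300<b[0][0]<400 and b[0][1]<340])
print(bot.get_obs()['joint_pos'])
E
```

```text
stop 1.40 28.2 [ 0.442 -0.119  0.07 ] w 0.079 gf 58.4 F [-0.088  3.344  1.658]
end 28.2 [ 0.442 -0.119  0.07 ] w 0.079 gf 58.4 F [-0.088  3.344  1.658]
[]
[ 0.169  0.134 -0.627 -0.001 -0.812  1.393]
```

The width dropped at 1.4 rad, so I'll check the catch numerically.

```bash
python3 - <<'E'
from h import *
np.set_printoptions(precision=3,suppress=True)
w=cam('wrist');t=cam('top');s=cam('scene')
for n,c in(('w',w),('t',t),('s',s)):
    print(n,[b for b in blobs(mask(c['im'],18,34,90),6) if n=='w' or (330<b[0][0]<400 and 200<b[0][1]<330)])
    for a in(0,.7,1.0,1.2,1.4,1.6,2.1):
        f=lambda x,z:proj(c,cl(-110+x*np.cos(a)-z*np.sin(a),-80,65+x*np.sin(a)+z*np.cos(a))).round(0)
        print(a,'tip',f(67,0),'tabtop',f(40,38))
E
```

```text
w [([285.2, 213.7], [244, 136, 88, 149, 6951]), ([535.5, 257.2], [505, 245, 55, 26, 559]), ([524.9, 317.9], [494, 262, 66, 103, 2328]), ([493.0, 322.9], [488, 295, 14, 54, 280])]
0 tip [283.  58.] tabtop [283. 122.]
0.7 tip [283.  90.] tabtop [283. 221.]
1.0 tip [283. 136.] tabtop [283. 262.]
1.2 tip [283. 175.] tabtop [283. 284.]
1.4 tip [283. 216.] tabtop [283. 300.]
1.6 tip [283. 255.] tabtop [283. 309.]
2.1 tip [283. 323.] tabtop [283. 308.]
t []
0 tip [370. 208.] tabtop [374. 217.]
0.7 tip [374. 212.] tabtop [376. 232.]
1.0 tip [376. 218.] tabtop [376. 240.]
1.2 tip [377. 223.] tabtop [376. 245.]
1.4 tip [377. 229.] tabtop [376. 250.]
1.6 tip [378. 235.] tabtop [375. 254.]
2.1 tip [377. 251.] tabtop [373. 261.]
s [([349.7, 293.5], [348, 292, 4, 4, 12])]
0 tip [365. 268.] tabtop [361. 266.]
0.7 tip [364. 261.] tabtop [353. 273.]
1.0 tip [361. 262.] tabtop [349. 279.]
1.2 tip [358. 264.] tabtop [345. 284.]
1.4 tip [355. 268.] tabtop [343. 289.]
1.6 tip [351. 272.] tabtop [340. 295.]
2.1 tip [342. 287.] tabtop [335. 307.]
```

The catch is up at roughly 1.1–1.3 rad and the pinch is slipping off the tab. I'll release, then push the bar's +x side over with shut fingers.

```bash
python3 - <<'E'
from h import *
np.set_printoptions(precision=3,suppress=True)
def ang():
    s=cam('scene');print('  scene yel',[b for b in blobs(mask(s['im'],18,34,90),15) if 320<b[0][0]<400 and 230<b[0][1]<340])
bot.set_gripper(.5);p=bot.get_obs()['tool_pos'];bot.move_straight([p[0],p[1],.165],velocity=.15)
bot.move_straight(cl(-42,-80,165),velocity=.25);ang()
bot.set_gripper(0.)
bot.move_straight(cl(-42,-80,82),velocity=.15);st('pre')
for x in range(-52,-131,-6):
    bot.move_straight(cl(x,-80,82),velocity=.1);F=bot.get_obs()['contact_force']
    if np.linalg.norm(F)>6: st('F at %d'%x);break
st('pushed');ang()
E
```

```text
scene yel [([352.7, 278.2], [343, 262, 21, 34, 330])]
pre 31.37 [ 0.534 -0.12   0.083] w 0.0 gf 0.0 F [ 0.196 -0.1    0.022]
pushed 34.87 [ 0.445 -0.119  0.082] w 0.001 gf 0.0 F [-0.287 -0.253 -0.035]
  scene yel [([341.2, 296.8], [332, 287, 22, 24, 264])]
```

The scene blob (332–354, 287–311) matches a catch angle of about 2.1 rad, well tipped back. Now the knob, with the fingers closing across the lever bar.

```bash
cat >> h.py <<'E'
def knob(v,z): return cl(-55+140*np.sin(.3-v),-140*np.cos(.3-v),z)
Y0=np.pi/2+.3+YC-np.pi
E
python3 - <<'E'
from h import *
np.set_printoptions(precision=3,suppress=True)
bot.move_straight(cl(-126,-80,175),velocity=.2)
bot.reach(knob(0,175),down(Y0));st('above')
w=cam('wrist');b=blobs(mask(w['im'],172,6),100);print(b,'expect',proj(w,knob(0,123)),[onz(w,q[0],.118) for q in b],knob(0,118))
print(all(bot.ik(knob(v,62),down(Y0-v)) is not None for v in(0,.25,.5)))
bot.set_gripper(.5)
bot.move_straight(knob(0,90),velocity=.15);st('mid')
bot.move_straight(knob(0,64),velocity=.08);st('low')
bot.set_gripper(0.);st('grip')
E
```

```text
above 36.59 [ 0.561 -0.174  0.174] w -0.0 gf 0.0 F [-0.169 -0.244 -0.108]
[([280.9, 211.0], [268, 192, 27, 38, 785])] expect [281.81  217.847] [array([ 0.563, -0.177,  0.118])] [ 0.562 -0.174  0.118]
True
mid 37.84 [ 0.562 -0.174  0.091] w 0.501 gf 0.0 F [ 0.47  -1.308  0.803]
low 38.32 [ 0.562 -0.174  0.064] w 0.498 gf 0.0 F [0.408 0.561 0.247]
grip 38.67 [ 0.562 -0.174  0.065] w 0.19 gf 58.5 F [ 0.342 -0.919  1.451]
```

```bash
python3 - <<'E'
from h import *
np.set_printoptions(precision=3,suppress=True)
for v in np.r_[np.arange(.05,.501,.05),.52]:
    bot.move_straight(knob(v,64),down(Y0-v),velocity=.06);o=bot.get_obs()
    print('%.2f'%v,o['contact_force'],round(o['grip_width'],3))
    if np.linalg.norm(o['contact_force'])>30 or o['grip_width']<.13: break
bot.sleep(.3);st('end')
t=cam('top');s=cam('scene')
print(np.linalg.norm(bot.get_obs()['tool_pos'][:2]-knob(.5,0)[:2]))
print([b for b in blobs(mask(s['im'],18,34,90),15) if 320<b[0][0]<400 and 230<b[0][1]<340],[(b,tri(t,b[0],t,b[0]) if 0 else onz(t,b[0],.12)) for b in blobs(mask(t['im'],172,6),10)],blobs(mask(s['im'],172,6),10))
E
```

```text
0.05 [2.199 0.543 2.75 ] 0.186
0.10 [3.048 1.159 4.2  ] 0.19
0.15 [3.56  1.069 4.375] 0.185
0.20 [3.13  0.336 4.677] 0.186
0.25 [3.888 0.497 4.564] 0.183
0.30 [ 4.321 -0.01   4.628] 0.185
0.35 [4.628 0.146 4.722] 0.187
0.40 [ 4.74  -1.171  4.827] 0.191
0.45 [ 5.847 -0.739  4.481] 0.186
0.50 [ 6.261 -0.971  2.707] 0.186
0.52 [10.002 -3.896  1.069] 0.187
end 41.88 [ 0.493 -0.177  0.065] w 0.188 gf 58.7 F [10.261 -3.409  0.996]
0.00017171916706015073
[([341.3, 296.5], [332, 286, 22, 25, 270])] [] [([323.0, 204.9], [318, 201, 11, 9, 82]), ([389.6, 281.2], [388, 278, 4, 8, 21])]
```

```bash
python3 - <<'E'
from h import *
np.set_printoptions(precision=3,suppress=True)
bot.move_straight(knob(.54,64),down(Y0-.54),velocity=.05);bot.sleep(.4);st('end')
p=bot.get_obs()['tool_pos'];print('past .5 by mm',1000*(p-knob(.5,65)))
s=cam('scene');print('cap exp',proj(s,[.5775,.0142,.12]),proj(s,[.581,.0142,.12]),[b for b in blobs(mask(s['im'],172,6),40)],'blue caps',[b for b in blobs(mask(s['im'],100,125),12) if 150<b[0][0]<250])
E
```

```text
end 42.63 [ 0.492 -0.176  0.065] w 0.192 gf 58.8 F [16.087 -8.053 -3.937]
past .5 by mm [-0.361  0.392  0.099]
cap exp [321.482 208.359] [322.362 207.334] [([323.0, 204.9], [318, 201, 11, 9, 83])] blue caps [([200.1, 159.6], [198, 158, 5, 4, 14]), ([206.8, 204.6], [174, 184, 66, 36, 261])]
```

```bash
python3 - <<'E'
from h import *
s=cam('scene');a=cv2.imread('pics/scene0.png')
d=np.abs(s['im'].astype(int)-a)[140:220,170:245].max(2);ys,xs=np.where(d>50);print(len(xs),(xs.min()+170,xs.max()+170,ys.min()+140,ys.max()+140) if len(xs) else '')
print(d[168-140:175-140,210-170:220-170].max())
if d[22:42,35:55].max()<60: bot.finish_job();print('done')
E
```

```text
134 (np.int64(181), np.int64(191), np.int64(147), np.int64(169))
10
the job is handed in; nothing more can be done
done
```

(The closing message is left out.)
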